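# Lid the treat canister and hold its vent half open

## Robot

A 6-joint arm with a two-finger parallel gripper is mounted at the origin on the work surface. World frame = base frame: x ahead of the robot, y to its left, z up, the work surface at z = 0. Lengths are in m, angles in rad, forces in N, time in s.
With the tool pointing down it reaches from about 0.2 to 0.875 m from the base axis. Payload 3.4 kg.
Tool frame: the origin (TCP) lies between the finger pads; the fingertips stand 19 mm ahead of it and the grasp point (between the pads) is the TCP (arm.finger_overhang is the distance from the TCP to the fingertips, in m); z points along the fingers, y is the line along which they close (so a half turn about z gives the same grasp; the last joint's range is limited). The gripper opens to 94 mm and grips with 3 to 60 N. Pads are 16 mm wide; open, the fingers measure 119 mm over their backs; the gripper's body (75 mm by 177 mm) begins 78 mm behind the grasp point.
Start: joints at [-1.458, 0.276, 1.505, -0, 1.361, -0.121], TCP at [0.133, -0.559, 0.224] pointing down, gripper open.
Joint ranges: [-2.89, 2.89], [-0.75, 2.08], [0.22, 2.7], [-1.18, 4.32], [0.11, 2.71], [-2.7, 2.7]. Speed limits (rad/s): [2.57, 2.57, 3.14, 3.14, 3.14, 3.14].

## Interface

Orientations are given as [roll, pitch, yaw] about the fixed x, y, z axes, in that order (R = Rz(yaw) Ry(pitch) Rx(roll)).
In Python, from workcell import arm, vision, regions_of, landmark_of gives the robot as it stands.
- The arm moves only by the tool jog_arm, never from a script. Its argument "steps" is a list that holds one entry, the list of rows, each a list of 7 numbers: the shift along the world's x, y, z in cm, then the turn, a rotation vector about the world's x, y, z in degrees, then the finger opening in cm, from 0 to 9.4. A call has 1 to 10 rows; each row shifts and turns the commanded pose from where the row before left it; what a row does not reach is not made up. A row lasts 1/8 s, in which the tool goes at most 62.5 mm and 10.7 degrees, less where a joint would pass 70% of its speed; a pose out of reach is approached as far as the arm can. A call with a gripper value outside its range is refused whole. The fingers move at their own pace and stop on an object; the grip force is fixed at half the most. Time passes only in rows, so rows that do not move let the fingers close. It gives the time, the measured TCP pose, the force and the opening at its end, in the units of the state.
- arm.observe(): the state, without advancing time (a new reading comes with each control period).
- vision.capture(name): name is "scene" or "top"; returns (picture, depth): 420x560x3 uint8, blue, green, red; 420x560 float32, m along the optical axis (not along the pixel's ray), 0 where there is no reading.
- vision.camera_info(name): a dict with "fx", "fy", "cx", "cy" (pixels), "R" (3x3) and "t" (3): a world point X has camera coordinates R X + t. Camera axes: x right, y down, z forward; pixel columns grow to the right and rows downward; lengths in m; the calibration is good to about 2 mm. A picture is of the moment at which its call begins. camera_info takes no time and is no camera call.
- arm.sign_off(): hands the job in, once; it reports no verdict.
Trained networks look in the newest picture that a camera, given by its name, has taken for a name from the list of things; names that differ only in an ending like _2 or _b are one class to them, and where a whole thing is asked for, a point or a joint stands for the part that bears it (a point fixed in the world has none). Each returns a list of dicts, best first, with "p" (0 to 1); they miss things now and then, are a little off and sometimes report something else, mostly with a low value. They report only what shows in the picture. A call takes as long as a camera call. They do not tell look-alikes from the thing itself.
- regions_of(camera, query): "pixels" (420x560 bool, what is visible of it).
- landmark_of(camera, query): "at" ([x, y, z] in m, in the coordinates of the camera as it stood for that picture, good to about 4 mm: a listed point, or the origin of a listed thing).
The state is a dict: "time": time; "q": joint angles; "dq": joint speeds; "joint_torque": joint torques, N m; "position": TCP position; "tcp_rot": TCP orientation; "wrist_force": force on the tool from outside, world axes, zero at the start; "moment": the same for the moment, N m; "grip_width": opening from 0.0 (shut) to 1.0 (fully open).
Only numpy, scipy, OpenCV 4.12 (cv2) and the standard library are available. Lean on these libraries where they do the work, as an engineer would, in place of code of your own. Each camera call takes 0.05 s, during which the arm holds its last target. There are 200 camera calls.

## Task

Put the loose lid on the open dog-treat canister so that it sits level and fully seated on the rim, and let go of it. Then press the sprung vent button on top of the lid about half way in (6 mm of its 12 mm travel) to let the trapped air out, and finish still holding it there: the program ends with the button held half way, not let go. Keep the canister standing about where it is and leave the other things on the shelf alone.

Things in the scene. Friction and masses are not known exactly. Their poses are not given: they have to be found in the camera images.
- canister: an open-topped upright aluminium canister, loose, about 0.3 kg, 80 mm outside diameter, 90 mm high, wall 4 mm (mouth 72 mm across), standing on the ash shelf, whose top is 22 mm above the work surface; origin at the centre of its underside, z up
- canister_rim (a point): the centre of the canister's mouth, level with the top of its rim (90 mm above the canister's underside)
- lid: the loose lid, 0.13 kg, right way up on the shelf; origin at the centre of its underside, z up. In its own z: plug 65 mm across (foot bevelled to 58) from 0 to 8 mm, flat aluminium flange 84 mm across from 8 to 13, black round hub 32 mm across from 13 to 37 (grip here), round steel vent button 22 mm across from 37 to 51. The plug enters the mouth with 3.5 mm play all round
- lid_seat (a point): the centre of the underside of the lid's flange (8 mm above the lid's origin), which rests on the rim; it coincides with canister_rim when the lid is seated
- vent_top (a point): the centre of the top face of the vent button; it moves with the button; z up, 51 mm above the lid's origin when the button is out
- vent (a joint): how far the sprung vent button is pressed straight down into the lid's hub, in m: 0 out, 0.012 fully in, 0.006 half way. The spring pushes back with 3 N at the start of the travel, 6 N half way and 9 N at the bottom; half way in, its top is still 8 mm above the hub
- power_bank: a round white power bank, a disc 68 mm across and 22 mm thick, lying close to the canister, on its side away from the robot; origin at the centre of its underside. Leave it alone
- tracker: an orange plastic dog tag tracker, a disc 32 mm across and 9 mm thick with a small lug, lying flat; origin at the centre of the disc's underside. Leave it alone
- earbud_case: a black rounded earbud case 46 x 60 mm, 25 mm high; origin at the centre of its underside. Leave it alone
- pump_head: a chrome bike pump head about 110 mm long and 40 mm high, with a small thumb lever; origin under its middle. Leave it alone
- dish: a shallow white ceramic dish, 100 mm across and 24 mm high, with two keys in it; origin at the centre of its underside. Leave it alone
Things that resemble listed ones, but are neither listed nor needed, are in the scene too. Leave any orange look-alike of the canister alone.

How it is judged:
By the outcome, as a careful person would: the job done as asked, in the order asked, and still so for the second after the job is handed in, while the arm keeps its last pose, push and grip.
It also fails if it takes over 50 s, if anything falls off the work surface, if the arm or the gripper's body presses on something with over 40 N, if the wrist force passes 120 N, or if a joint passes its speed limit or range.

## Working session

There is one attempt and no reset: what is moved stays moved. The work goes in short steps, Python scripts to look and compute and a tool call to move; the robot and the scene stay as the last step left them, time stands still between calls to the robot, and variables do not carry over. Pictures are saved under pics/ and viewed, on a budget of 10 in all, crops included, one or two more only if the job needs it, and the job is handed in when it is done.

Besides the shell and the picture viewer there is one more tool, called after "Emit:" in YAML: its name, and indented under it one key for each argument. jog_arm: Moves the arm, as the interface text tells. Its arguments: {"type":"object","properties":{"steps":{"type":"array"}},"required":["steps"]}

```bash
mkdir -p pics
cat > h.py <<'E'
import numpy as np, cv2
from workcell import arm, vision, regions_of, landmark_of
def w(cam,p):
    i=vision.camera_info(cam); return np.array(i["R"]).T@(np.array(p)-np.array(i["t"]))
def cloud(cam,d):
    i=vision.camera_info(cam); v,u=np.mgrid[:420,:560]
    P=np.dstack([(u-i["cx"])/i["fx"]*d,(v-i["cy"])/i["fy"]*d,d])
    return (P-np.array(i["t"]))@np.array(i["R"])
E
python3 - <<'E'
from h import *
ims=[]
for c in ("scene","top"):
    im,d=vision.capture(c); cv2.imwrite(f"pics/{c}1.png",im)
    for q in ("canister_rim","lid","vent_top","power_bank","tracker","earbud_case","pump_head","dish","canister"):
        print(c,q,[(round(r["p"],2),w(c,r["at"]).round(3).tolist()) for r in landmark_of(c,q)])
print(arm.observe())
E
```

```text
scene canister_rim [(0.95, [0.58, 0.228, 0.117]), (0.88, [0.288, 0.18, 0.085])]
scene lid [(0.68, [0.554, -0.172, 0.026])]
scene vent_top [(0.68, [0.552, -0.171, 0.075])]
scene power_bank [(0.58, [0.684, 0.214, 0.023])]
scene tracker [(0.58, [0.537, 0.002, 0.022])]
scene earbud_case [(0.91, [0.693, 0.003, 0.021])]
scene pump_head [(0.66, [0.594, 0.403, 0.026])]
scene dish [(0.94, [0.524, -0.379, 0.025])]
scene canister [(0.82, [0.581, 0.228, 0.019]), (0.64, [0.294, 0.178, 0.005]), (0.54, [0.595, 0.402, 0.029])]
top canister_rim [(0.94, [0.581, 0.22, 0.109]), (0.74, [0.295, 0.183, 0.09])]
top lid [(0.81, [0.557, -0.174, 0.019]), (0.62, [0.554, -0.173, 0.03])]
top vent_top [(0.55, [0.556, -0.17, 0.073])]
top power_bank [(0.81, [0.682, 0.213, 0.023])]
top tracker [(0.48, [0.538, -0.002, 0.024])]
top earbud_case [(0.89, [0.696, 0.006, 0.021])]
top pump_head [(0.84, [0.593, 0.398, 0.027])]
top dish [(0.68, [0.529, -0.377, 0.018]), (0.34, [0.583, 0.226, 0.022])]
top canister [(0.67, [0.581, 0.225, 0.023]), (0.63, [0.297, 0.182, 0.002])]
{'time': 1.0, 'q': array([-1.45802451e+00,  2.75851603e-01,  1.50488263e+00, -2.83804982e-06,
        1.36067934e+00, -1.21037919e-01]), 'dq': array([ 9.67710146e-04,  8.72636697e-04, -3.35977880e-04, -5.89758182e-05,
        6.86003640e-04, -7.56295753e-04]), 'joint_torque': array([-4.39937749e-04, -4.04468536e+01, -2.37501651e+01,  7.02535152e-02,
        2.49143620e-02,  1.40188507e-05]), 'position': array([ 0.13319674, -0.55940694,  0.22452757]), 'tcp_rot': array([3.14141522e+00, 2.43779982e-05, 2.33810322e-01]), 'wrist_force': array([0.77566426, 0.62349658, 0.34664174]), 'moment': array([-0.02200749, -0.0002948 ,  0.05920659]), 'grip_width': 1.0010431060596887}
```

View pics/scene1.png

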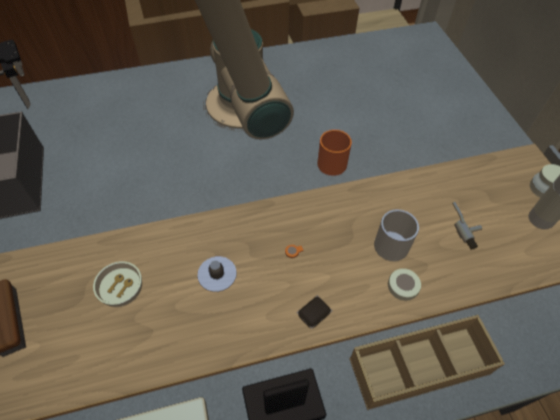

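View pics/top1.png

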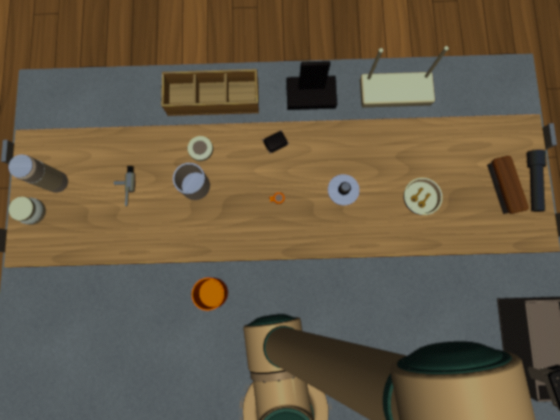

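The scene view shows the grey canister at (396,235), the lid at (217,272), the power bank at (405,283) and the orange look-alike at (335,150). The top view agrees, with the canister at (190,180) and the lid at (344,189). Next I'll refine the rim and lid positions from depth.

```bash
cat >> h.py <<'E'
def fit(P,r):  # circle of known radius bounding a ring of points
    from scipy.optimize import least_squares
    return least_squares(lambda c:np.hypot(*(P-c).T)-r,P.mean(0),loss="soft_l1",f_scale=.002).x
def ring(cam,x,y,zlo,zhi,R=.06):
    im,d=vision.capture(cam); C=cloud(cam,d)
    m=(d>0)&(np.hypot(C[...,0]-x,C[...,1]-y)<R)&(C[...,2]>zlo)&(C[...,2]<zhi)
    P=C[m]; h=cv2.convexHull((P[:,:2]*1000).astype(np.float32))[:,0]/1000
    return P,h
E
python3 - <<'E'
from h import *
for c in ("scene","top"):
    for n,x,y,a,b,r in (("rim",.581,.225,.105,.12,.040),("flange",.555,-.172,.029,.041,.042),("hub",.555,-.172,.05,.08,.016)):
        P,h=ring(c,x,y,a,b)
        if len(P)<5: print(c,n,len(P)); continue
        print(c,n,len(P),fit(h,r).round(4),cv2.minEnclosingCircle((h*1000).astype(np.float32)),np.percentile(P[:,2],[10,50,90]).round(4))
E
```

```text
scene rim 299 [0.5807 0.2237] ((579.4381103515625, 223.1230926513672), 41.67168426513672) [0.1066 0.111  0.1136]
scene flange 848 [ 0.5552 -0.1728] ((555.1759643554688, -172.85214233398438), 42.269866943359375) [0.0329 0.0349 0.0369]
scene hub 190 [ 0.556  -0.1725] ((556.0830688476562, -172.5214080810547), 15.920478820800781) [0.056  0.0628 0.0739]
top rim 195 [0.5814 0.2239] ((581.52099609375, 223.77252197265625), 40.377803802490234) [0.1073 0.1117 0.1144]
top flange 632 [ 0.5569 -0.1727] ((557.00048828125, -172.7053680419922), 42.30404281616211) [0.0325 0.0357 0.0384]
top hub 119 [ 0.5564 -0.1731] ((556.728271484375, -172.82456970214844), 15.854576110839844) [0.0572 0.0671 0.0748]
```

Emit:
jog_arm:
  steps:
    - [[4.2,3.9,0,0,0,-1.3,9.4],[4.2,3.9,0,0,0,-1.3,9.4],[4.2,3.9,0,0,0,-1.3,9.4],[4.2,3.9,0,0,0,-1.3,9.4],[4.2,3.9,0,0,0,-1.3,9.4],[4.2,3.9,0,0,0,-1.3,9.4],[4.2,3.9,0,0,0,-1.3,9.4],[4.2,3.9,0,0,0,-1.3,9.4],[4.2,3.9,0,0,0,-1.3,9.4],[4.4,3.6,-2,0,0,-1.3,9.4]]

```text
time: 2.55
position: [0.5576, -0.1714, 0.2061]
tcp_rot: [3.139, -0.004, 0.007]
wrist_force: [-0.6, -1.0, 0.2]
grip_width: 0.996
```

Emit:
jog_arm:
  steps:
    - [[0,0,-4,0,0,0,9.4],[0,0,-4,0,0,0,9.4],[0,0,-2.5,0,0,0,9.4],[0,0,0,0,0,0,9.4],[0,0,0,0,0,0,9.4]]

```text
time: 3.18
position: [0.556, -0.1728, 0.1005]
tcp_rot: [3.141, -0.002, 0.007]
wrist_force: [0.6, -0.3, 1.6]
grip_width: 1.004
```

Emit:
jog_arm:
  steps:
    - [[0,0,-2.5,0,0,0,9.4],[0,0,-1.7,0,0,0,9.4],[0,0,0,0,0,0,9.4],[0,0,0,0,0,0,2.5],[0,0,0,0,0,0,2.5],[0,0,0,0,0,0,2.5],[0,0,0,0,0,0,2.5],[0,0,0,0,0,0,2.5],[0,0,0,0,0,0,2.5],[0,0,0,0,0,0,2.5]]

```text
time: 4.42
position: [0.5552, -0.1723, 0.0574]
tcp_rot: [-3.142, 0.0, 0.007]
wrist_force: [-0.2, -0.8, 0.7]
grip_width: 0.333
```

Emit:
jog_arm:
  steps:
    - [[0,0,1,0,0,0,2.5],[0,0,3,0,0,0,2.5],[0,0,4,0,0,0,2.5],[0,0,4,0,0,0,2.5],[0,0,2,0,0,0,2.5],[0,0,0,0,0,0,2.5],[0,0,0,0,0,0,2.5]]

```text
time: 5.3
position: [0.5545, -0.1721, 0.1966]
tcp_rot: [-3.141, 0.002, 0.007]
wrist_force: [0.1, 0.2, -2.3]
grip_width: 0.337
```

Emit:
jog_arm:
  steps:
    - [[0.2,3,0,0,0,0,2.5],[0.2,5,0,0,0,0,2.5],[0.4,5,0,0,0,0,2.5],[0.4,5,0,0,0,0,2.5],[0.4,5,0,0,0,0,2.5],[0.4,5,0,0,0,0,2.5],[0.4,5,0,0,0,0,2.5],[0.2,4,0,0,0,0,2.5],[0,2.6,0,0,0,0,2.5],[0,0,0,0,0,0,2.5]]

```text
time: 6.55
position: [0.5801, 0.2251, 0.1955]
tcp_rot: [3.141, 0.003, 0.01]
wrist_force: [-0.5, -0.5, -1.2]
grip_width: 0.33
```

Run:
```python
from h import *
s=arm.observe(); print(s["time"],s["position"],s["tcp_rot"],s["wrist_force"],s["grip_width"])
x,y,z=s["position"]; a=z-.0355+.007; b=z-.0355+.019
for c in ("scene","top"):
    P,h=ring(c,x,y,a,b,.055)
    if len(P)>5:
        print(c,len(P),fit(h,.042).round(4),cv2.minEnclosingCircle((h*1000).astype(np.float32)),np.percentile(P[:,2],[10,50,90]).round(4))
        A=np.c_[P[:,:2]-[x,y],np.ones(len(P))]; print(np.linalg.lstsq(A,P[:,2],rcond=None)[0].round(4))
    P,h=ring(c,.581,.224,.105,.12); print("rim",len(P),fit(h,.04).round(4))
cv2.imwrite("pics/s2.png",vision.capture("scene")[0][130:330,280:520].repeat(3,0).repeat(3,1))
```

```text
6.55 [0.5801307  0.22512981 0.19550403] [3.14090655 0.00334527 0.00980748] [-0.48899153 -0.45660179 -1.19880471] 0.3297507932188308
scene 668 [0.5804 0.2238] ((581.331787109375, 223.9599151611328), 42.67676544189453) [0.1716 0.1734 0.1752]
[-0.0098  0.0068  0.1735]
rim 184 [0.581  0.2235]
top 261 [0.5828 0.2224] ((579.251953125, 212.82418823242188), 39.77501678466797) [0.1719 0.1741 0.1765]
[-0.003   0.0191  0.1745]
rim 71 [0.5822 0.2242]
```

View pics/s2.png

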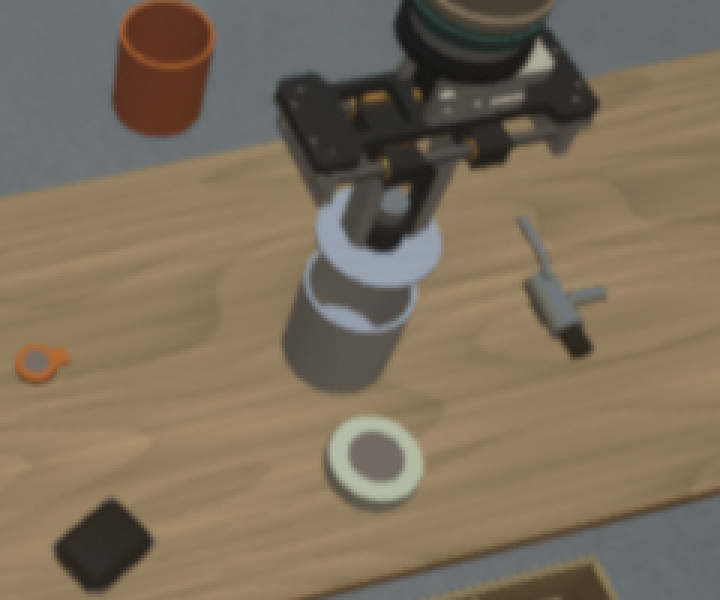

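The picture shows the lid hanging level above the mouth (crop 380,240 over 360,290), and the measured centres agree within about 1 mm. I'm lowering it now.

Emit:
jog_arm:
  steps:
    - [[0.1,0,-2,0,0,0,2.5],[0,0,-2,0,0,0,2.5],[0,0,-0.5,0,0,0,2.5],[0,0,-0.3,0,0,0,2.5],[0,0,-0.3,0,0,0,2.5],[0,0,-0.2,0,0,0,2.5],[0,0,0,0,0,0,2.5]]

```text
time: 7.68
position: [0.5822, 0.2237, 0.1446]
tcp_rot: [3.142, -0.0, 0.007]
wrist_force: [0.2, 0.2, -1.8]
grip_width: 0.334
```

Emit:
jog_arm:
  steps:
    - [[0,0,-0.2,0,0,0,2.5],[0,0,-0.1,0,0,0,2.5],[0,0,-0.1,0,0,0,2.5],[0,0,0,0,0,0,2.5]]

```text
time: 8.18
position: [0.5822, 0.2236, 0.1404]
tcp_rot: [3.141, 0.0, 0.007]
wrist_force: [-0.2, -0.1, -1.5]
grip_width: 0.335
```

Emit:
jog_arm:
  steps:
    - [[0,0,-0.1,0,0,0,2.5],[0,0,0,0,0,0,2.5],[0,0,0,0,0,0,2.5]]

```text
time: 8.55
position: [0.5822, 0.2236, 0.1395]
tcp_rot: [3.142, 0.0, 0.007]
wrist_force: [0.1, -0.4, -1.0]
grip_width: 0.335
```

Emit:
jog_arm:
  steps:
    - [[0,0,-0.1,0,0,0,2.5],[0,0,0,0,0,0,2.5],[0,0,0,0,0,0,2.5]]

```text
time: 8.93
position: [0.5823, 0.2236, 0.1394]
tcp_rot: [-3.142, -0.001, 0.007]
wrist_force: [-2.5, 0.0, 5.4]
grip_width: 0.332
```

Emit:
jog_arm:
  steps:
    - [[0,0,0.1,0,0,0,6],[0,0,0,0,0,0,6],[0,0,0,0,0,0,6],[0,0,0,0,0,0,6],[0,0,1,0,0,0,6],[0,0,3,0,0,0,6],[0,0,4,0,0,0,6],[0,0,0,0,0,0,0],[0,0,0,0,0,0,0]]

```text
time: 10.05
position: [0.5818, 0.2235, 0.2192]
tcp_rot: [3.141, 0.0, 0.007]
wrist_force: [0.0, -0.0, -1.3]
grip_width: 0.467
```

Run:
```python
from h import *
s=arm.observe(); print(s["time"],s["position"],s["wrist_force"],s["grip_width"])
for c in ("scene","top"):
  for n,a,b,r in (("flange",.111,.124,.042),("hub/btn",.135,.17,.016)):
    P,h=ring(c,.581,.224,a,b,.055)
    if len(P)<6: print(c,n,len(P)); continue
    print(c,n,len(P),fit(h,r).round(4),cv2.minEnclosingCircle((h*1000).astype(np.float32)),np.percentile(P[:,2],[10,50,90,98]).round(4))
    A=np.c_[P[:,:2]-[.581,.224],np.ones(len(P))]; print(np.linalg.lstsq(A,P[:,2],rcond=None)[0].round(4))
  for q in ("vent_top","lid_seat","canister_rim","canister"): print(q,[(round(r["p"],2),w(c,r["at"]).round(3).tolist()) for r in landmark_of(c,q)])
cv2.imwrite("pics/s3.png",vision.capture("scene")[0][130:330,280:520].repeat(3,0).repeat(3,1))
```

```text
10.05 [0.58181517 0.22352625 0.21920784] [ 3.16398681e-02 -1.14553112e-03 -1.33887161e+00] 0.46658395208622944
scene flange 821 [0.5832 0.2225] ((583.7586059570312, 222.9363250732422), 42.72141647338867) [0.1154 0.1172 0.1191 0.1209]
[-0.0049  0.0023  0.1173]
scene hub/btn 192 [0.5833 0.2216] ((583.2883911132812, 221.8806610107422), 15.761540412902832) [0.1393 0.1463 0.1563 0.1575]
[-0.3989  0.3661  0.1514]
vent_top [(0.57, [0.581, 0.224, 0.157])]
lid_seat [(0.94, [0.582, 0.225, 0.118])]
canister_rim [(0.69, [0.292, 0.181, 0.087])]
canister [(0.7, [0.58, 0.225, 0.022]), (0.65, [0.292, 0.176, 0.003])]
top flange 448 [0.5843 0.2224] ((583.4156494140625, 220.4898681640625), 41.77567672729492) [0.1151 0.1174 0.1201 0.1215]
[0.0045 0.0029 0.1176]
top hub/btn 123 [0.5839 0.2227] ((582.9698486328125, 222.81333923339844), 16.36461639404297) [0.1394 0.1458 0.1572 0.1584]
[0.3676 0.249  0.1492]
vent_top [(0.51, [0.583, 0.225, 0.154])]
lid_seat [(0.78, [0.579, 0.225, 0.113]), (0.42, [0.537, 0.0, 0.026])]
canister_rim [(0.76, [0.295, 0.179, 0.091]), (0.71, [0.582, 0.221, 0.11])]
canister [(0.82, [0.296, 0.184, 0.001]), (0.53, [0.586, 0.225, 0.023])]
```

View pics/s3.png

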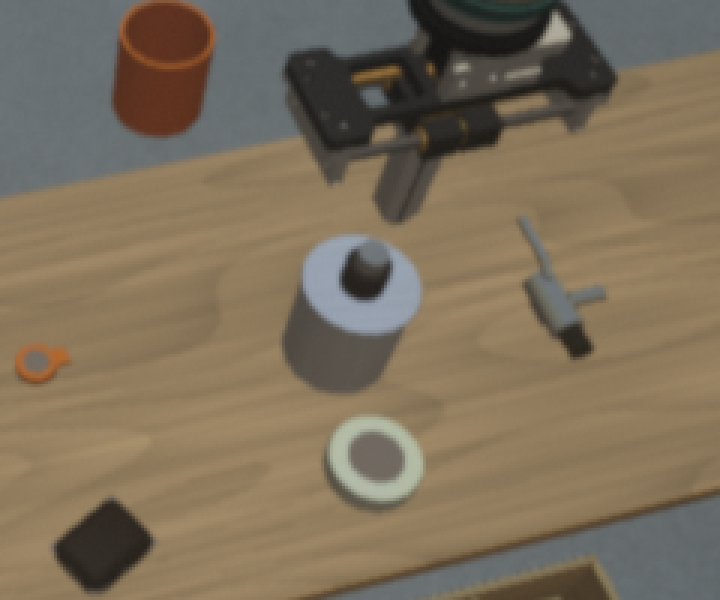

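The lid sits level: its flange top is at 0.117 as expected, with tilt under 0.5 %, and the button top is at about 0.155. I'll close the fingers and come down to just above the button.

Emit:
jog_arm:
  steps:
    - [[0.1,-0.1,-2,0,0,0,0],[0,0,-1.5,0,0,0,0],[0,0,-0.2,0,0,0,0],[0,0,0,0,0,0,0],[0,0,0,0,0,0,0],[0,0,0,0,0,0,0]]

```text
time: 11.45
position: [0.5835, 0.2227, 0.1831]
tcp_rot: [-3.141, -0.001, 0.007]
wrist_force: [-0.0, 0.5, 1.2]
grip_width: 0.005
```

Emit:
jog_arm:
  steps:
    - [[0,0,-0.4,0,0,0,0],[0,0,0,0,0,0,0],[0,0,0,0,0,0,0]]

```text
time: 11.82
position: [0.5832, 0.2226, 0.1784]
tcp_rot: [3.141, 0.0, 0.007]
wrist_force: [-0.8, 0.1, 0.2]
grip_width: 0.005
```

Emit:
jog_arm:
  steps:
    - [[0,0,-0.1,0,0,0,0],[0,0,0,0,0,0,0],[0,0,0,0,0,0,0]]

```text
time: 12.2
position: [0.5832, 0.2226, 0.1775]
tcp_rot: [3.141, -0.0, 0.007]
wrist_force: [0.2, 0.4, -0.2]
grip_width: 0.004
```

Emit:
jog_arm:
  steps:
    - [[0,0,-0.1,0,0,0,0],[0,0,0,0,0,0,0],[0,0,0,0,0,0,0]]

```text
time: 12.58
position: [0.5832, 0.2226, 0.1765]
tcp_rot: [3.142, 0.0, 0.007]
wrist_force: [0.1, 0.1, -0.5]
grip_width: 0.009
```

Emit:
jog_arm:
  steps:
    - [[0,0,-0.1,0,0,0,0],[0,0,0,0,0,0,0],[0,0,0,0,0,0,0]]

```text
time: 12.95
position: [0.5832, 0.2226, 0.1755]
tcp_rot: [3.141, 0.0, 0.007]
wrist_force: [0.5, 1.0, -0.0]
grip_width: 0.006
```

Emit:
jog_arm:
  steps:
    - [[0,0,-0.1,0,0,0,0],[0,0,0,0,0,0,0],[0,0,0,0,0,0,0]]

```text
time: 13.32
position: [0.5832, 0.2226, 0.1745]
tcp_rot: [3.141, 0.0, 0.007]
wrist_force: [0.5, 0.3, 0.4]
grip_width: 0.004
```

Emit:
jog_arm:
  steps:
    - [[0,0,-0.1,0,0,0,0],[0,0,0,0,0,0,0],[0,0,0,0,0,0,0]]

```text
time: 13.7
position: [0.5833, 0.2226, 0.1739]
tcp_rot: [-3.142, -0.0, 0.007]
wrist_force: [-1.0, 0.1, 3.2]
grip_width: 0.006
```

Emit:
jog_arm:
  steps:
    - [[0,0,-0.2,0,0,0,0],[0,0,-0.2,0,0,0,0],[0,0,-0.1,0,0,0,0],[0,0,0,0,0,0,0],[0,0,0,0,0,0,0],[0,0,0,0,0,0,0]]

```text
time: 14.45
position: [0.5833, 0.2226, 0.1689]
tcp_rot: [-3.142, -0.0, 0.007]
wrist_force: [-1.0, -0.6, 4.9]
grip_width: 0.002
```

Emit:
jog_arm:
  steps:
    - [[0,0,-0.1,0,0,0,0],[0,0,0,0,0,0,0],[0,0,0,0,0,0,0],[0,0,0,0,0,0,0]]

```text
time: 14.95
position: [0.5833, 0.2226, 0.1679]
tcp_rot: [-3.142, -0.0, 0.007]
wrist_force: [-1.6, -0.5, 6.3]
grip_width: 0.005
```

Run:
```python
from h import *
for c in ("scene","top"):
  P,h=ring(c,.581,.224,.111,.124,.055)
  A=np.c_[P[:,:2]-[.581,.224],np.ones(len(P))]; print(c,len(P),np.linalg.lstsq(A,P[:,2],rcond=None)[0].round(4))
  for q in ("vent_top","lid_seat","canister","power_bank"): print(q,[(round(r["p"],2),w(c,r["at"]).round(3).tolist()) for r in landmark_of(c,q)])
F=[]
for k in range(8): vision.capture("top"); s=arm.observe(); F.append(np.r_[s["position"],s["wrist_force"]])
print(np.mean(F,0).round(4),s["time"])
cv2.imwrite("pics/s4.png",vision.capture("scene")[0][130:330,280:520].repeat(3,0).repeat(3,1))
```

```text
scene 785 [-0.0029  0.0062  0.1174]
vent_top [(0.58, [0.581, 0.226, 0.153])]
lid_seat []
canister [(0.83, [0.292, 0.177, 0.002]), (0.75, [0.581, 0.224, 0.02])]
power_bank [(0.94, [0.682, 0.212, 0.025]), (0.26, [0.692, 0.002, 0.023])]
top 314 [0.0057 0.0154 0.1178]
vent_top []
lid_seat [(0.71, [0.58, 0.224, 0.112])]
canister [(0.69, [0.298, 0.181, 0.002]), (0.52, [0.584, 0.223, 0.024]), (0.2, [0.582, 0.222, 0.112])]
power_bank [(0.51, [0.68, 0.21, 0.021])]
[ 0.5833  0.2226  0.168  -0.9977 -0.4201  6.0129] 15.85
```

View pics/s4.png

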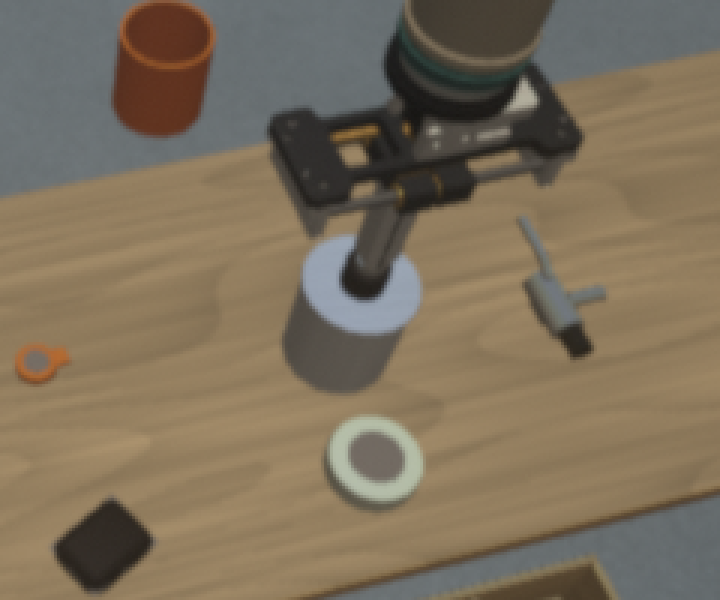

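The picture shows the fingers on the button (crop 370,265), the lid still level and everything else in place. The averaged push is 6.0 N and the travel since contact is about 6 mm, so I'm handing it in.

```bash
python3 -c "
from h import *
print(arm.sign_off())"
```

```text
the job is handed in; nothing more can be done
None
```

The lid is seated on the grey canister and released, and the vent button is being held about half way in. I handed the job in at about 16 s.

**Lid:** I gripped it by the hub, lowered it into the mouth until it touched the rim, then opened the fingers and backed off. Afterwards the flange top measured 0.117 m, as expected for fully seated, with tilt under 0.5 %.

**Button:** With the fingers closed, I felt contact at a TCP height of about 0.174 m and pressed down to 0.168 m, about 6 mm of travel. The push averaged 6.0 N, which matches the spring's half-way force.

**Other checks:** In the last picture the canister, power bank and the other things in view (tracker, earbud case, pump head, orange look-alike) are where they were. The dish was not in that picture.

**Disagreements:**
- During the press, the top camera's flange fit showed a slope of about 1.5 % in y. The fingers partly blocked that view, and the scene camera showed only 0.6 %.
- The vent_top network still reported 0.153 m during the press, against 0.149 m from the arm. That is within its accuracy of about 4 mm, so I relied on force and travel.

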